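Roll a tube coupon into the guarded nest with a push-stick and trip the tally lever

TASK

Draw the push-stick out of its green cover by the neck, lay it on the bench and let go, then take it again by its wooden handle. With its blade roll the steel tube gently along the track, in under the amber hood, until it has swung the orange tally lever fully over to its stop, then ease back so that the lever springs home and the tube settles in the nest. Lay the push-stick flat on the open bench clear of the track; never touch the tube with the gripper, bat it or press it hard, and leave the tin, tape measure and steel block alone.

Things in the scene. Friction and masses are not known exactly. Their poses are not given: they have to be found in the camera images.
- station: Blue track with amber hood, fixed to the bench. Origin on the bench under the centre of the hood's mouth; x = the way the coupon rolls in, z up. Open infeed x = -150 to 0 mm: steel floor 8 mm above the bench, 68 mm wide between guides whose tops are 18 mm above the bench; an equally high lip closes its rear end, x = -156 to -150 mm.
- hood_mouth (a point): Centre of the hood's mouth at the height of the coupon's centre (29 mm above the bench); axes as the station's. The hood covers station x = 0 to 160 mm; its opening is 68 mm wide and reaches to 78 mm above the bench, the roof's top is at 82 mm, the outside is 86 mm wide.
- nest (a point): Where the coupon's centre must finally be: station x = 85 mm, y = 0, 26.5 mm above the bench, under the hood. The nest is a 20 mm wide gap across the floor, into which the coupon sinks 2.5 mm; climbing out again takes a push of about its weight. Axes as the station's.
- tally_lever (a joint): Angle of the orange tally lever, rad. 0 = home: it hangs straight down in the hood 2 mm beyond a coupon in the nest. A coupon rolled on inward out of the nest swings it to its stop, 0.45 (over 0.40 counts as fully over, under 0.05 as home); the coupon's centre is then 28 mm beyond the nest. The push stays under 5 N, then at the stop rises 2 to 3 N per mm (rubber-backed pad).
- lever_flag (a point): Orange ball on top of the tally lever, above the roof: 142 mm above the bench, station x = 120 mm when home; it moves 23 mm towards the mouth as the lever goes to its stop. The lever is sprung and damped, pushes back with 1 N (home) to 2.5 N (stop) and rolls the coupon back into the nest; let go suddenly at the stop it may throw the coupon past it.
- coupon_center (a point): Centre of the steel tube coupon: 42 mm outside diameter, 60 mm long, 0.2 to 0.42 kg, one red stripe. It lies across the open infeed, its centre 29 mm above the bench, free to roll along the track. Its y axis is the tube's axis; x and z turn as it rolls. Keep it under 0.4 m/s and the push on it under 30 N.
- cover: Green sheet cover fixed to the bench, 169 mm long, 54 mm wide (85 mm over its feet), 53 mm high, open at one end only, 46 mm wide and 50 mm high inside, no bottom. Origin on the bench under the centre of the open mouth; x points from the mouth into the cover. The push-stick's handle lies in it, up to 155 mm deep.
- push_stick: Push-stick (loose, 0.14 kg, 215 mm), lying level. Origin at its underside below the blade's front face; x points ahead out of that face. White blade 10 mm thick, 50 wide, 44 high; metal neck 72 mm long, 14 wide, 18 high; wooden handle 118 mm long, 22 wide, 32 high; rubber end cap 15 mm long, 28 wide, 44 high. All centred 22 mm above the underside.
- stick_neck (a point): Grasp point on the push-stick's neck, 40 mm behind the blade's front face, 22 mm above the underside. Grasp across the 14 mm width. About 50 to 60 mm of neck stands free between cover and blade at the start. Axes as the stick's. Held here, the gripper would meet the hood long before the coupon is home.
- stick_handle (a point): Grasp point on the push-stick's handle, 140 mm behind the blade's front face, 22 mm above the underside; inside the cover at the start. Grasp across the 22 mm width. Axes as the stick's.
- blade_face (a point): Centre of the blade's slick front face, 22 mm above the stick's underside. Axes as the stick's, x ahead. With the underside carried level 20 to 25 mm above the bench the blade passes over the guides and lip and under the roof, and meets the coupon at half its height.
- flux_tin: Bystander: round paste tin with a green lid, 58 mm across, 28 mm high; origin at its underside.
- tape_measure: Bystander: yellow tape measure, 34x79x65 mm; origin at its underside.
- bar_e: Bystander: sawn steel block, 45x75x22 mm; origin at its underside.
Mind the look-alikes: they are no part of the job. There is more than one size of the part that bears coupon_center; the job needs the smallest.

How it is judged:
By the outcome, as a careful person would: the job done as asked, in the order asked, and still so for the second after the job is handed in, with the robot touching nothing.
It also fails if it takes over 70 s, if anything falls off the work surface, if the arm or the gripper's body presses on something with over 40 N, if the wrist force passes 120 N, or if a joint passes its speed limit or range.

ROBOT

A 6-joint arm with a two-finger parallel gripper is mounted at the origin on a cart in front of the work surface, level with it; the furniture and walls round the work are solid. World frame = base frame: x ahead of the robot, y to its left, z up, the work surface at z = 0. Lengths are in m, angles in rad, forces in N, time in s.
With the tool pointing down it reaches from about 0.325 to 0.85 m from the base axis. Payload 15.5 kg.
Tool frame: the origin (TCP) lies on the centre line of the jaws, within the pads' length; the fingertips stand bot.finger_overhang ahead of it and the grasp point (between the pads) lies 5 mm behind it (bot.finger_overhang is the distance from the TCP to the fingertips, in m); z points along the fingers, y is the line along which they close (so a half turn about z gives the same grasp; the last joint's range is limited). The gripper opens to 91 mm and grips with 3 to 60 N. Pads are 32 mm wide; open, the fingers measure 118 mm over their backs; the gripper's body (76 mm by 178 mm) begins 60 mm behind the grasp point.
Start: joints at [1.125, 0.494, 1.345, -0, 1.302, -0.096], TCP at [0.215, 0.587, 0.228] pointing down, gripper open.
Joint ranges: [-2.91, 2.91], [-0.82, 2.16], [0.22, 2.67], [-1.22, 4.37], [0.12, 2.79], [-3.08, 3.08]. Speed limits (rad/s): [1.89, 1.89, 2.57, 3.01, 3.01, 3.01].

INTERFACE

Orientations are given as a rotation vector (axis times angle).
In Python, from station import status, eyes, bot gives the robot as it stands. The module is installed in compiled form; this text tells all that it offers.
- The arm moves only by the tool carry_out, never from a script. Its argument "motion" is a list that holds one entry, the list of rows, each a list of 7 numbers: the opening, from -1 (shut) to 1 (fully open), then the shift along the world's x, y, z in mm, then the turn, a rotation vector about the world's x, y, z in rad. In form: [[[grip, x, y, z, ax, ay, az], ...]]. A call has 1 to 12 rows; each row is the pose to reach, as a shift and turn from the pose commanded when the call began; what a row does not reach only later rows make up. A row lasts 1/12 s, in which the tool goes at most 41.7 mm and 7.16 degrees, less where a joint would pass 70% of its speed; a pose out of reach is approached as far as the arm can. A call with a gripper value outside its range is refused whole. The fingers move at their own pace and stop on an object; "newtons" is the grip in N (left out, the last holds). Time passes only in rows, so rows that repeat a pose let the fingers close. It gives the time, the measured TCP pose, the force, the opening and the grip force at its end, in the units of the state.
- status.state(): the state, without advancing time (a new reading comes with each control period).
- eyes.get_image(name): name is "scene" or "top" or "wrist"; returns the picture (384x512x3 uint8, red, green, blue); there is no depth.
- eyes.camera_params(name): a dict with "camera_matrix" (3x3 intrinsics, pixels), "position" and "attitude" of the camera in the world. Camera axes: x right, y up, looking along -z (the intrinsics and any distortion apply to the point x, -y, -z); pixel columns grow to the right and rows downward; lengths in m; the calibration is good to about 2 mm. A picture is of the moment at which its call begins: read the wrist's pose just before it. camera_params takes no time and is no camera call; for the wrist camera it gives the pose at the moment of the call.
- bot.finish_job(): hands the job in; it is judged then, once.
The state is a dict: "t": time; "joint_positions": joint angles; "joint_velocities": joint speeds; "effort": joint torques, N m; "ee_pos": TCP position; "orientation": TCP orientation; "contact_force": force on the tool from outside, world axes, zero at the start; "ft_torque": the same for the moment, N m; "finger_gap": finger opening in m; "grasp_force": force on a finger pad.
Only numpy, scipy, OpenCV 4.12 (cv2) and the standard library are available. Lean on these libraries where they do the work, as an engineer would, in place of code of your own. Each camera call takes 0.05 s, during which the arm holds its last target. There are 200 camera calls.

## Working session

There is one attempt and no reset: what is moved stays moved. The work goes in short steps, Python scripts to look and compute and a tool call to move; the robot and the scene stay as the last step left them, time stands still between calls to the robot, and variables do not carry over. Pictures are saved under pics/ and viewed, at most 10 in all, crops included, and the job is handed in when it is done.

Besides the shell and the picture viewer there is one more tool, called after ">>>" as name(argument=value, ...) on one line, values as JSON. carry_out: Moves the arm, as the interface text tells. Its arguments: {"type":"object","properties":{"motion":{"type":"array"},"newtons":{"type":"number"}},"required":["motion"]}

```bash
mkdir -p pics; python3 - <<'E'
from station import status,eyes,bot
import cv2
print(status.state()); print(bot.finger_overhang)
for n in("scene","top","wrist"):
    im=eyes.get_image(n); cv2.imwrite(f"pics/{n}0.png",im[:,:,::-1]); print(n,eyes.camera_params(n))
E
```

```text
{'t': 0.0, 'joint_positions': array([ 1.12451495e+00,  4.94217347e-01,  1.34612294e+00, -3.63135564e-05,
        1.30250187e+00, -9.55326310e-02]), 'joint_velocities': array([ 5.47592025e-04, -1.18301512e-03,  2.57604126e-04,  9.02123922e-04,
       -7.81241463e-05, -8.63229565e-04]), 'effort': array([-8.44955757e-04, -8.78829002e+01, -3.81843925e+01,  7.06806988e-02,
        5.31027059e-02, -1.41856358e-04]), 'ee_pos': array([0.21462095, 0.58660909, 0.22731979]), 'orientation': array([-5.48067489e-01, -3.09311072e+00,  1.90566165e-03]), 'contact_force': array([ 1.05971086, -0.15827188, -0.10806681]), 'ft_torque': array([-0.04465108, -0.05627257,  0.01938142]), 'grasp_force': 0.0, 'finger_gap': 0.09142479256959052}
0.014
scene {'camera_matrix': array([[439.57409664,   0.        , 261.63951185],
       [  0.        , 439.57409664, 193.26790602],
       [  0.        ,   0.        ,   1.        ]]), 'position': array([ 0.00924891, -1.02959554,  0.86081988]), 'attitude': array([ 0.91426948, -0.25086038, -0.45045699])}
top {'camera_matrix': array([[494.4542214 ,   0.        , 254.32629317],
       [  0.        , 494.4542214 , 192.23906112],
       [  0.        ,   0.        ,   1.        ]]), 'position': array([ 0.31338145, -0.13776684,  1.48445515]), 'attitude': array([ 0.10926511, -0.11815248, -1.54935093])}
wrist {'camera_matrix': array([[336.88116886,   0.        , 250.43864762],
       [  0.        , 336.88116886, 191.53858965],
       [  0.        ,   0.        ,   1.        ]]), 'position': array([0.14607139, 0.61230917, 0.38540226]), 'attitude': array([-0.23146809, -0.16033126,  1.21242737])}
```

View pics/top0.png

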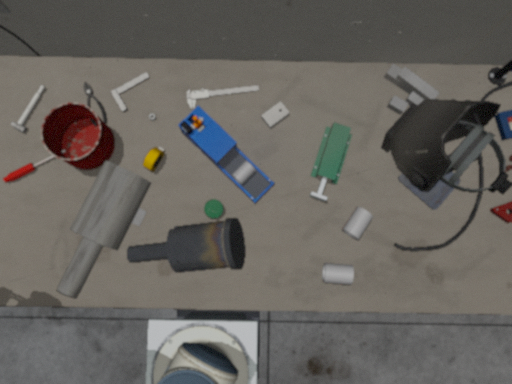

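View pics/scene0.png

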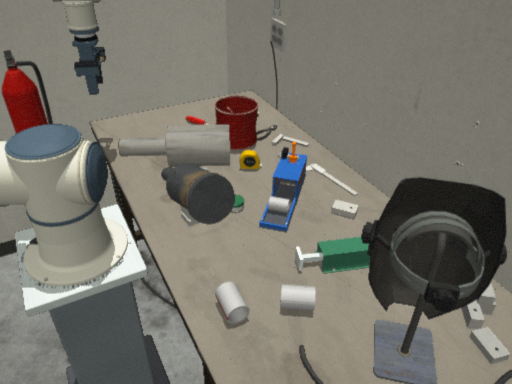

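```bash
cat > h.py <<'E'
import cv2,numpy as np
from scipy.spatial.transform import Rotation as R
from station import status,eyes,bot
def ray(p,u,v):
    K=p["camera_matrix"]; d=np.array([(u-K[0,2])/K[0,0],-(v-K[1,2])/K[1,1],-1.])
    return np.array(p["position"]),R.from_rotvec(p["attitude"]).apply(d)
def onz(p,u,v,z):
    o,d=ray(p,u,v); return o+d*(z-o[2])/d[2]
def proj(p,X):
    c=R.from_rotvec(p["attitude"]).inv().apply(np.array(X)-p["position"]); K=p["camera_matrix"]
    return np.array([K[0,2]+K[0,0]*c[0]/-c[2],K[1,2]-K[1,1]*c[1]/-c[2]])
E
python3 - <<'E'
from h import *
im=cv2.imread("pics/top0.png"); p=eyes.camera_params("top")
cv2.imwrite("pics/c0.png",cv2.resize(im[95:215,170:370],None,fx=4,fy=4,interpolation=cv2.INTER_CUBIC))
hsv=cv2.cvtColor(im,cv2.COLOR_BGR2HSV)
for n,lo,hi,z in(("blue",(100,120,60),(125,255,255),.018),("green",(60,100,40),(90,255,255),.053)):
    m=cv2.inRange(hsv,lo,hi); cs,_=cv2.findContours(m,0,2)
    for c in cs:
        if cv2.contourArea(c)>150:
            b=cv2.boxPoints(cv2.minAreaRect(c)); print(n,cv2.contourArea(c),[(q.round(),onz(p,*q,z)[:2].round(3)) for q in b])
E
```

```text
blue 155.0 [(array([499., 111.], dtype=float32), array([ 0.795, -0.894])), (array([511., 111.], dtype=float32), array([ 0.796, -0.931])), (array([511., 137.], dtype=float32), array([ 0.713, -0.926])), (array([499., 137.], dtype=float32), array([ 0.713, -0.889]))]
blue 1190.0 [(array([178., 126.], dtype=float32), array([0.729, 0.094])), (array([198., 105.], dtype=float32), array([0.796, 0.034])), (array([237., 144.], dtype=float32), array([ 0.677, -0.087])), (array([216., 164.], dtype=float32), array([ 0.612, -0.027]))]
green 215.5 [(array([202., 209.], dtype=float32), array([0.472, 0.009])), (array([213., 197.], dtype=float32), array([ 0.506, -0.024])), (array([225., 209.], dtype=float32), array([ 0.472, -0.06 ])), (array([214., 221.], dtype=float32), array([ 0.438, -0.027]))]
green 179.5 [(array([318., 177.], dtype=float32), array([ 0.571, -0.33 ])), (array([324., 157.], dtype=float32), array([ 0.632, -0.347])), (array([341., 162.], dtype=float32), array([ 0.618, -0.399])), (array([335., 182.], dtype=float32), array([ 0.556, -0.381]))]
```

View pics/c0.png

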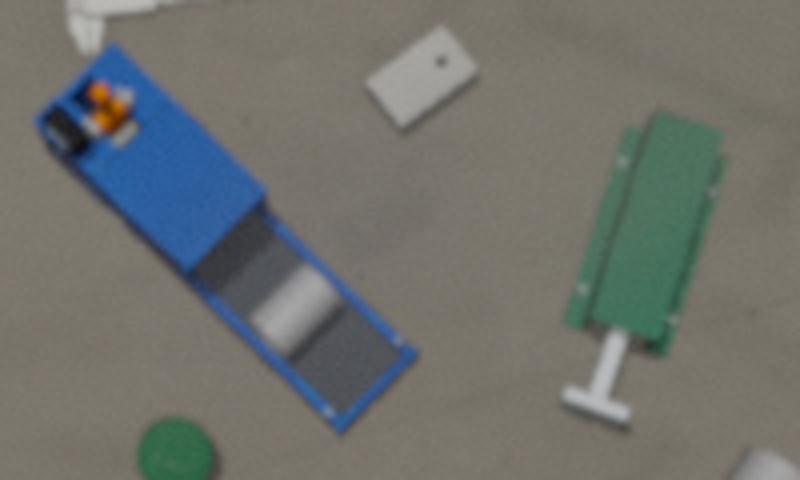

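The crop (4×, offset 170,95) shows: the lip's rear corners at (418,353)/(341,432), the hood roof corners at (268,190),(188,272),(112,44),(38,122), the coupon at about (297,310), the neck leaving the cover at (618,333), and the blade from (563,393) to (630,415).

```bash
python3 - <<'E'
from h import *
p=eyes.camera_params("top")
f=lambda u,v,z:onz(p,170+u/4,95+v/4,z)[:2]
for n,u,v,z in (("lipR",416,354,.018),("lipL",341,431,.018),("roofR",267,192,.082),("roofL",188,272,.082),("roofBR",112,44,.082),("roofBL",38,122,.082),("coup",299,304,.050),("bladeL",563,397,.044),("bladeR",630,417,.044),("neckmouth",618,335,.031),("neckblade",600,398,.031),("covFL",597,322,.053),("covFR",660,342,.053),("covBL",658,110,.053),("covBR",722,130,.053),("flag",97,92,.142),("tin",177,455,.028),("bar",422,78,.022)):
    print(n,f(u,v,z).round(4))
# scene check
q=eyes.camera_params("scene")
a=f(416,354,.018);b=f(341,431,.018);m=(a+b)/2
c=(f(267,192,.082)+f(188,272,.082))/2
d=(c-m); print("yaw",np.degrees(np.arctan2(d[1],d[0])),np.linalg.norm(d))
c2=(f(112,44,.082)+f(38,122,.082))/2; d=c2-m; print("yaw",np.degrees(np.arctan2(d[1],d[0])),np.linalg.norm(d))
a=(f(597,322,.053)+f(660,342,.053))/2;b=(f(658,110,.053)+f(722,130,.053))/2;d=b-a;print("cover",np.degrees(np.arctan2(d[1],d[0])),np.linalg.norm(d),a)
s=eyes.get_image("scene")[:,:,::-1]
cv2.imwrite("pics/s1.png",cv2.resize(s[130:285,230:390],None,fx=3.8,fy=3.8,interpolation=cv2.INTER_CUBIC))
E
```

```text
lipR [ 0.5555 -0.2028]
lipL [ 0.4962 -0.1475]
roofR [ 0.6622 -0.0902]
roofL [ 0.6018 -0.0345]
roofBR [0.7715 0.0262]
roofBL [0.7113 0.0782]
coup [ 0.5859 -0.1146]
bladeL [ 0.5212 -0.3103]
bladeR [ 0.5073 -0.3596]
neckmouth [ 0.5706 -0.3529]
neckblade [ 0.5229 -0.3394]
covFL [ 0.5761 -0.3342]
covFR [ 0.5621 -0.3805]
covBL [ 0.738 -0.38 ]
covBR [ 0.7236 -0.4277]
flag [0.7168 0.0285]
tin [ 0.4747 -0.0264]
bar [ 0.7689 -0.2046]
yaw 46.736905394473425 0.15492572557660816
yaw 46.52832794786891 0.31330824049954725
cover -16.054610578821514 0.16826193417711785 [ 0.56910792 -0.35732457]
```

View pics/s1.png

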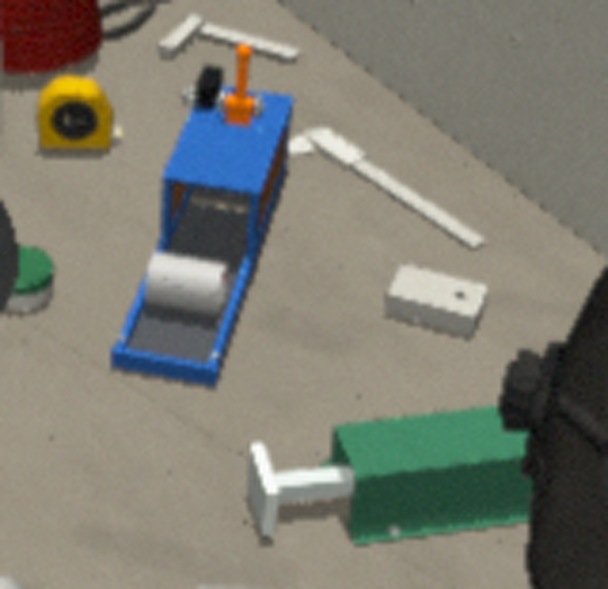

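Scene crop: the lever, its flag and the track's mouth match the top view, and the stick's neck stands free of the cover. I'm going above the neck for a close look.

>>> carry_out(motion=[[[1,28,-78,0,0,0,0.01],[1,56,-156,0,0,0,0.02],[1,83,-233,0,0,0,0.03],[1,111,-311,0,0,0,0.04],[1,139,-388,0,0,0,0.05],[1,167,-466,0,0,0,0.072],[1,167,-466,0,0,0,0.072],[1,167,-466,0,0,0,0.072],[1,167,-466,0,0,0,0.072],[1,167,-466,0,0,0,0.072],[1,167,-466,0,0,0,0.072],[1,167,-466,0,0,0,0.072]]])

```text
t: 1.2
ee_pos: [0.3821, 0.1187, 0.2281]
orientation: [0.437, 3.111, 0.0]
contact_force: [0.5, 1.1, 0.2]
finger_gap: 0.0912
grasp_force: 0.0
```

>>> carry_out(motion=[[[1,166,-466,-20,0,0,0],[1,166,-466,-20,0,0,0],[1,166,-466,-20,0,0,0],[1,166,-466,-20,0,0,0],[1,166,-466,-20,0,0,0],[1,166,-466,-20,0,0,0],[1,166,-466,-20,0,0,0],[1,166,-466,-20,0,0,0],[1,166,-466,-20,0,0,0],[1,166,-466,-20,0,0,0],[1,166,-466,-20,0,0,0],[1,166,-466,-20,0,0,0]]])

```text
t: 2.2
ee_pos: [0.548, -0.3477, 0.2076]
orientation: [-0.438, -3.111, 0.0]
contact_force: [0.5, 0.5, -0.5]
finger_gap: 0.0911
grasp_force: 0.0
```

```bash
python3 - <<'E'
from h import *
s=status.state(); print(s["t"],s["ee_pos"],s["joint_positions"].round(3)); p=eyes.camera_params("wrist")
im=eyes.get_image("wrist")[:,:,::-1]; print(p["position"],p["attitude"])
cv2.imwrite("pics/w1.png",im)
E
```

```text
2.2 [ 0.54804501 -0.34773     0.20757061] [-0.657  0.546  1.307 -0.     1.288 -1.949]
[ 0.47778725 -0.32719878  0.36548016] [-0.22688354 -0.17050168  1.28316165]
```

View pics/w1.png

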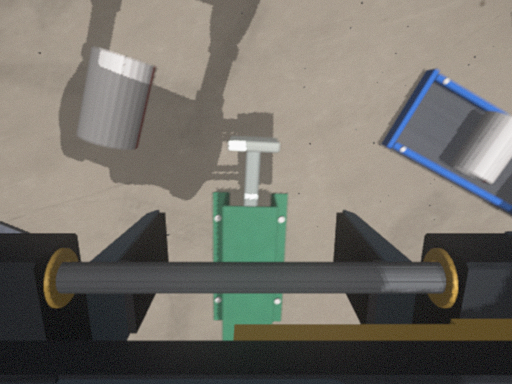

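The wrist view shows the blade (229–279, 138–151), the neck centred near (252,178), and the cover's mouth edge from (222,206) to (277,206).

```bash
python3 - <<'E'
from h import *
p=eyes.camera_params("wrist")
im=cv2.imread("pics/w1.png").astype(int)
for v in(160,170,185): 
    r=im[v,235:270].min(1); print(v,list(r))
print([im[v,240].min() for v in range(130,156)])
for n,u,v,z in(("bladeFL",229,138,.044),("bladeFR",278,138,.044),("neck160",253.5,160,.031),("neck185",252,185,.031),("mouthL",222,206,.053),("mouthR",277,206,.053),("lipL",389,144,.018),("lipR",434,71,.018)): print(n,onz(p,u,v,z)[:2].round(4))
E
```

```text
160 [np.int64(147), np.int64(147), np.int64(132), np.int64(105), np.int64(98), np.int64(100), np.int64(95), np.int64(102), np.int64(99), np.int64(97), np.int64(112), np.int64(144), np.int64(160), np.int64(178), np.int64(183), np.int64(181), np.int64(189), np.int64(187), np.int64(189), np.int64(189), np.int64(188), np.int64(185), np.int64(183), np.int64(170), np.int64(143), np.int64(120), np.int64(100), np.int64(99), np.int64(102), np.int64(95), np.int64(101), np.int64(101), np.int64(98), np.int64(102), np.int64(94)]
170 [np.int64(98), np.int64(103), np.int64(100), np.int64(100), np.int64(101), np.int64(100), np.int64(99), np.int64(98), np.int64(98), np.int64(104), np.int64(122), np.int64(150), np.int64(173), np.int64(185), np.int64(180), np.int64(184), np.int64(181), np.int64(184), np.int64(185), np.int64(189), np.int64(180), np.int64(183), np.int64(170), np.int64(152), np.int64(133), np.int64(108), np.int64(101), np.int64(100), np.int64(100), np.int64(100), np.int64(103), np.int64(102), np.int64(97), np.int64(96), np.int64(95)]
185 [np.int64(147), np.int64(143), np.int64(143), np.in
[... 358 characters left out ...]
int64(152), np.int64(151), np.int64(149), np.int64(151), np.int64(145), np.int64(149), np.int64(146), np.int64(143)]
[np.int64(94), np.int64(99), np.int64(96), np.int64(103), np.int64(98), np.int64(103), np.int64(116), np.int64(122), np.int64(124), np.int64(125), np.int64(172), np.int64(234), np.int64(248), np.int64(249), np.int64(249), np.int64(249), np.int64(249), np.int64(249), np.int64(249), np.int64(248), np.int64(228), np.int64(159), np.int64(106), np.int64(97), np.int64(99), np.int64(98)]
bladeFL [ 0.5071 -0.3623]
bladeFR [ 0.52   -0.3177]
neck160 [ 0.536  -0.3463]
neck185 [ 0.5604 -0.3549]
mouthL [ 0.5672 -0.3873]
mouthR [ 0.582  -0.3359]
lipL [ 0.5609 -0.2087]
lipR [ 0.5029 -0.1544]
```

>>> carry_out(motion=[[[1,2,-3,-30,0,0,0],[0.2,2,-3,-65,0,0,0],[0,2,-3,-100,0,0,0],[0,2,-3,-130,0,0,0],[0,2,-3,-155,0,0,0],[0,2,-3,-172,0,0,0],[0,2,-3,-182,0,0,0],[0,2,-3,-186,0,0,0],[0,2,-3,-186,0,0,0]]])

```text
t: 3.0
ee_pos: [0.5496, -0.348, 0.0215]
orientation: [-0.437, -3.11, -0.001]
contact_force: [-0.6, -0.5, -0.3]
finger_gap: 0.0457
grasp_force: 0.0
```

```bash
python3 - <<'E'
from h import *
im=eyes.get_image("wrist")[:,:,::-1]; cv2.imwrite("pics/w2.png",im)
E
```

```text
(no output)
```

View pics/w2.png

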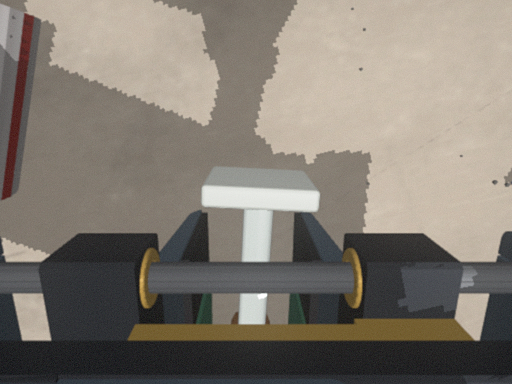

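The fingers straddle the neck (neck at about column 257, jaws centred near 251), between the blade and the cover. Closing.

>>> carry_out(motion=[[[-1,0,0,0,0,0,0],[-1,0,0,0,0,0,0],[-1,0,0,0,0,0,0],[-1,0,0,0,0,0,0],[-1,0,0,0,0,0,0],[-1,0,0,0,0,0,0],[-1,0,0,2,0,0,0],[-1,0,0,2,0,0,0]]], newtons=40)

```text
t: 3.72
ee_pos: [0.5498, -0.3481, 0.0241]
orientation: [-0.437, -3.111, 0.0]
contact_force: [0.5, 0.1, -1.1]
finger_gap: 0.0139
grasp_force: 40.0
```

>>> carry_out(motion=[[[-1,-10,3,0,0,0,0],[-1,-24,7,0,0,0,0],[-1,-40,11.5,0,0,0,0],[-1,-56,16,0,0,0,0],[-1,-72,21,0,0,0,0],[-1,-88,25,0,0,0,0],[-1,-104,30,0,0,0,0],[-1,-120,35,0,0,0,0],[-1,-136,39,0,0,0,0],[-1,-150,43,0,0,0,0],[-1,-160,46,0,0,0,0],[-1,-160,46,0,0,0,0]]])

```text
t: 4.72
ee_pos: [0.3879, -0.3011, 0.0239]
orientation: [-0.437, -3.109, -0.002]
contact_force: [0.8, 0.2, -2.2]
finger_gap: 0.0138
grasp_force: 40.0
```

```bash
python3 - <<'E'
from h import *
im=eyes.get_image("scene")[:,:,::-1]; im2=eyes.get_image("top")[:,:,::-1]
cv2.imwrite("pics/p3.png",np.hstack([cv2.resize(im[180:340,180:380],None,fx=2,fy=2),cv2.resize(im2[130:290,230:430],None,fx=2,fy=2)]))
E
```

```text
(no output)
```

View pics/p3.png

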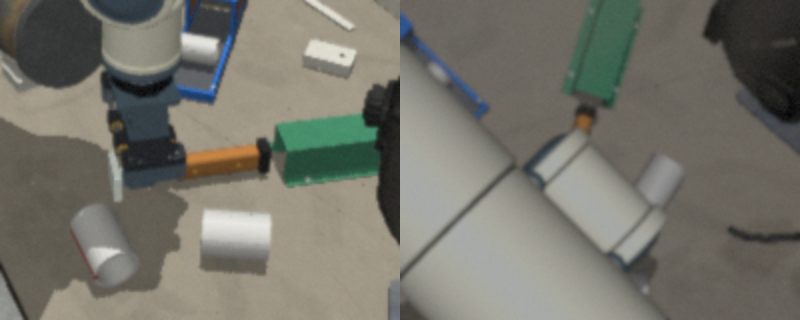

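The handle's rubber cap is just clear of the cover's mouth. I'll draw a little further, lift, and turn the stick towards a lay-down spot.

>>> carry_out(motion=[[[-1,-15,4.5,0,0,0,0],[-1,-26,8,6,0,0,0],[-1,-26,8,25,0,0,0],[-1,-26,8,50,0,0,0],[-1,-26,8,75,0,0,0],[-1,-26,8,95,0,0,-0.08],[-1,-26,8,95,0,0,-0.2],[-1,-26,8,95,0,0,-0.32],[-1,-26,8,95,0,0,-0.44],[-1,-26,8,95,0,0,-0.56],[-1,-26,8,95,0,0,-0.68],[-1,-26,8,95,0,0,-0.8]]])

```text
t: 5.82
ee_pos: [0.364, -0.2941, 0.1194]
orientation: [1.621, 2.69, -0.0]
contact_force: [1.0, -0.2, -0.8]
finger_gap: 0.0141
grasp_force: 40.0
```

>>> carry_out(motion=[[[-1,10,5,0,0,0,-0.12],[-1,20,10,0,0,0,-0.24],[-1,30,15,0,0,0,-0.36],[-1,40,20,0,0,0,-0.48],[-1,50,25,0,0,0,-0.6],[-1,60,30,0,0,0,-0.72],[-1,70,35,0,0,0,-0.84],[-1,80,40,0,0,0,-0.96],[-1,90,45,0,0,0,-1.08],[-1,100,50,0,0,0,-1.2],[-1,110,55,0,0,0,-1.32],[-1,116,57,0,0,0,-1.44]]])

```text
t: 6.82
ee_pos: [0.4809, -0.2365, 0.1194]
orientation: [2.993, 0.954, 0.001]
contact_force: [0.7, -0.2, -1.3]
finger_gap: 0.0137
grasp_force: 40.0
```

>>> carry_out(motion=[[[-1,0,0,-10,0,0,-0.1],[-1,0,0,-30,0,0,-0.2],[-1,0,0,-50,0,0,-0.27],[-1,0,0,-66,0,0,-0.27],[-1,0,0,-80,0,0,-0.27],[-1,0,0,-88,0,0,-0.27],[-1,0,0,-92,0,0,-0.27],[-1,0,0,-92,0,0,-0.27]]])

```text
t: 7.48
ee_pos: [0.4797, -0.237, 0.0267]
orientation: [-3.092, -0.551, 0.001]
contact_force: [-0.3, 0.1, -1.1]
finger_gap: 0.0136
grasp_force: 40.0
```

```bash
python3 - <<'E'
from h import *
s=status.state(); print(s["ee_pos"],s["orientation"],s["joint_positions"].round(2))
im=eyes.get_image("scene")[:,:,::-1]
cv2.imwrite("pics/p4.png",cv2.resize(im[180:340,160:360],None,fx=3,fy=3))
E
```

```text
[ 0.47973295 -0.23696748  0.02666317] [-3.09236534e+00 -5.51291933e-01  7.07023930e-04] [-0.57  0.65  1.76  0.    0.73  0.65]
```

View pics/p4.png

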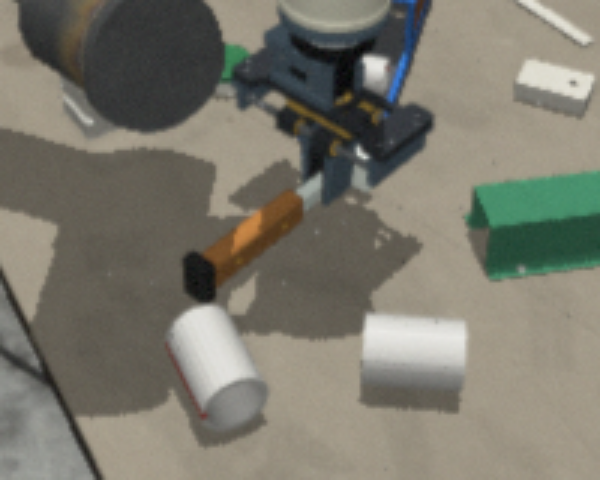

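The cap is hanging close to a large loose tube, so I'll shift 15 mm in +y before setting down.

>>> carry_out(motion=[[[-1,0,8,0,0,0,0],[-1,0,15,0,0,0,0],[-1,0,15,-2,0,0,0],[-1,0,15,-4,0,0,0],[-1,0,15,-5,0,0,0],[-1,0,15,-5,0,0,0],[0,0,15,-5,0,0,0],[0,0,15,-5,0,0,0],[0,0,15,-5,0,0,0],[0,0,15,-5,0,0,0]]])

```text
t: 8.37
ee_pos: [0.4798, -0.2222, 0.0219]
orientation: [3.093, 0.551, 0.0]
contact_force: [-0.8, 0.4, 0.8]
finger_gap: 0.0372
grasp_force: 0.0
```

>>> carry_out(motion=[[[0,0,0,20,0,0,0],[0,0,0,60,0,0,0],[0,0,0,100,0,0,0],[0,-20,-10,140,0,0,-0.12],[0,-40,-20,160,0,0,-0.24],[0,-60,-30,180,0,0,-0.36],[0,-80,-34,180,0,0,-0.48],[0,-95,-34,180,0,0,-0.6],[0,-95,-34,180,0,0,-0.72],[0,-95,-34,180,0,0,-0.84],[0,-95,-34,180,0,0,-0.96],[0,-95,-34,180,0,0,-1.08]]])

```text
t: 9.37
ee_pos: [0.3846, -0.2561, 0.202]
orientation: [2.933, -1.126, 0.0]
contact_force: [-0.6, -0.2, 0.4]
finger_gap: 0.0455
grasp_force: 0.0
```

I turned the wrong way for the last joint's range, so I'm turning back, by +4.22 rad in all.

>>> carry_out(motion=[[[0,0,0,0,0,0,0.118],[0,0,0,0,0,0,0.236],[0,0,0,0,0,0,0.354],[0,0,0,0,0,0,0.472],[0,0,0,0,0,0,0.59],[0,0,0,0,0,0,0.708],[0,0,0,0,0,0,0.826],[0,0,0,0,0,0,0.944],[0,0,0,0,0,0,1.062],[0,0,0,0,0,0,1.18],[0,0,0,0,0,0,1.298],[0,0,0,0,0,0,1.41]]])

```text
t: 10.37
ee_pos: [0.3847, -0.256, 0.2019]
orientation: [-2.957, -1.06, 0.0]
contact_force: [0.2, 0.1, 0.2]
finger_gap: 0.0456
grasp_force: 0.0
```

>>> carry_out(motion=[[[0,0,0,0,0,0,0.118],[0,0,0,0,0,0,0.236],[0,0,0,0,0,0,0.354],[0,0,0,0,0,0,0.472],[0,0,0,0,0,0,0.59],[0,0,0,0,0,0,0.708],[0,0,0,0,0,0,0.826],[0,0,0,0,0,0,0.944],[0,0,0,0,0,0,1.062],[0,0,0,0,0,0,1.18],[0,0,0,0,0,0,1.298],[0,0,0,0,0,0,1.41]]])

```text
t: 11.37
ee_pos: [0.3847, -0.256, 0.2019]
orientation: [-1.565, -2.724, -0.0]
contact_force: [-0.6, -0.3, 0.0]
finger_gap: 0.0454
grasp_force: 0.0
```

>>> carry_out(motion=[[[0,0,0,0,0,0,0.118],[0,0,0,0,0,0,0.236],[0,0,0,0,0,0,0.354],[0,0,0,0,0,0,0.472],[0,0,0,0,0,0,0.59],[0,0,0,0,0,0,0.708],[0,0,0,0,0,0,0.826],[0,0,0,0,0,0,0.944],[0,0,0,0,0,0,1.062],[0,0,0,0,0,0,1.18],[0,0,0,0,0,0,1.298],[0,0,0,0,0,0,1.4]]])

```text
t: 12.37
ee_pos: [0.3847, -0.2561, 0.2019]
orientation: [0.558, -3.091, -0.0]
contact_force: [-0.2, 0.4, 0.7]
finger_gap: 0.0455
grasp_force: 0.0
```

```bash
python3 - <<'E'
from h import *
s=status.state(); print(s["t"],s["ee_pos"],s["orientation"],s["joint_positions"].round(2))
p=eyes.camera_params("wrist"); print(p["position"],p["attitude"])
im=eyes.get_image("wrist")[:,:,::-1]; cv2.imwrite("pics/w5.png",im)
im=eyes.get_image("top")[:,:,::-1]; cv2.imwrite("pics/t5.png",im)
E
```

```text
12.3667 [ 0.38468016 -0.25606568  0.2018527 ] [ 5.58303857e-01 -3.09146418e+00 -8.27059445e-05] [-0.72  0.3   1.77 -0.    1.08 -2.64]
[ 0.31620249 -0.28165497  0.35978555] [-0.17682118 -0.254594    1.915056  ]
```

View pics/w5.png

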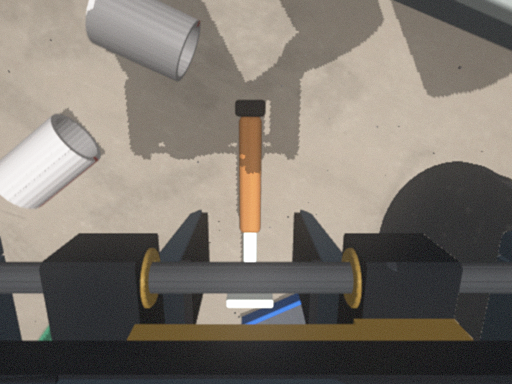

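The wrist view shows the stick lying straight along column 250: handle from row 115 to 232, cap to row 100, blade at row 302.

```bash
python3 - <<'E'
from h import *
p=eyes.camera_params("wrist")
a=onz(p,250,232,.038);b=onz(p,250.5,116,.038);c=onz(p,250,302,.044)
d=(a-b)[:2];print(a,b,c,np.linalg.norm(d),np.degrees(np.arctan2(d[1],d[0])))
print("grasp",a[:2]-d/np.linalg.norm(d)*.058, onz(p,235,100,.044),onz(p,265,100,.044))
x=status.state()
E
```

```text
[ 0.43825472 -0.23686842  0.038     ] [ 0.32934697 -0.27648566  0.038     ] [ 0.51094068 -0.21008719  0.044     ] 0.11588969907764253 19.98980846110219
grasp [ 0.38374902 -0.25669589] [ 0.32068769 -0.29462407  0.044     ] [ 0.31129917 -0.26916159  0.044     ]
```

>>> carry_out(motion=[[[0,-1,-0.5,-35,0,0,-0.008],[0,-1,-0.5,-75,0,0,-0.008],[0,-1,-0.5,-110,0,0,-0.008],[0,-1,-0.5,-140,0,0,-0.008],[0,-1,-0.5,-162,0,0,-0.008],[0,-1,-0.5,-175,0,0,-0.008],[0,-1,-0.5,-180,0,0,-0.008],[-1,-1,-0.5,-180,0,0,-0.008],[-1,-1,-0.5,-180,0,0,-0.008],[-1,-1,-0.5,-180,0,0,-0.008],[-1,-1,-0.5,-180,0,0,-0.008],[-1,-1,-0.5,-180,0,0,-0.008]]], newtons=50)

```text
t: 13.47
ee_pos: [0.3843, -0.257, 0.0228]
orientation: [-0.536, 3.094, -0.002]
contact_force: [0.0, -0.3, 9.5]
finger_gap: 0.0219
grasp_force: 50.0
```

>>> carry_out(motion=[[[-1,0,0,10,0,0,0],[-1,0,0,40,0,0,0],[-1,0,0,75,0,0,0],[-1,0,0,100,0,0,0.1],[-1,0,0,100,0,0,0.2],[-1,0,0,100,0,0,0.3],[-1,0,0,100,0,0,0.4],[-1,0,0,100,0,0,0.464],[-1,0,0,100,0,0,0.464]]])

```text
t: 14.22
ee_pos: [0.3853, -0.2547, 0.1224]
orientation: [1.226, -2.888, 0.005]
contact_force: [0.0, -0.1, -1.9]
finger_gap: 0.0216
grasp_force: 50.0
```

```bash
python3 - <<'E'
from h import *
s=status.state(); print(s["t"],s["ee_pos"],s["orientation"],s["joint_positions"].round(2))
p=eyes.camera_params("wrist"); print(p["position"],p["attitude"])
im=eyes.get_image("wrist")[:,:,::-1]; im2=eyes.get_image("top")[:,:,::-1]; im3=eyes.get_image("scene")[:,:,::-1]
cv2.imwrite("pics/t6.png",im2);cv2.imwrite("pics/s6.png",im3);cv2.imwrite("pics/w6.png",im)
cv2.imwrite("pics/m6.png",np.vstack([np.hstack([cv2.resize(im,(400,300)),cv2.resize(im3[130:280,180:380],(400,300))]),np.hstack([cv2.resize(im2[90:240,170:370],(400,300))]*2)]))
E
```

```text
14.2167 [ 0.38534773 -0.25473572  0.12244951] [ 1.22632311 -2.88813653  0.00451462] [-0.71  0.42  1.86 -0.01  0.86 -3.08]
[ 0.33509533 -0.30691822  0.28073046] [-0.12592712 -0.30723878  2.35732146]
```

View pics/m6.png

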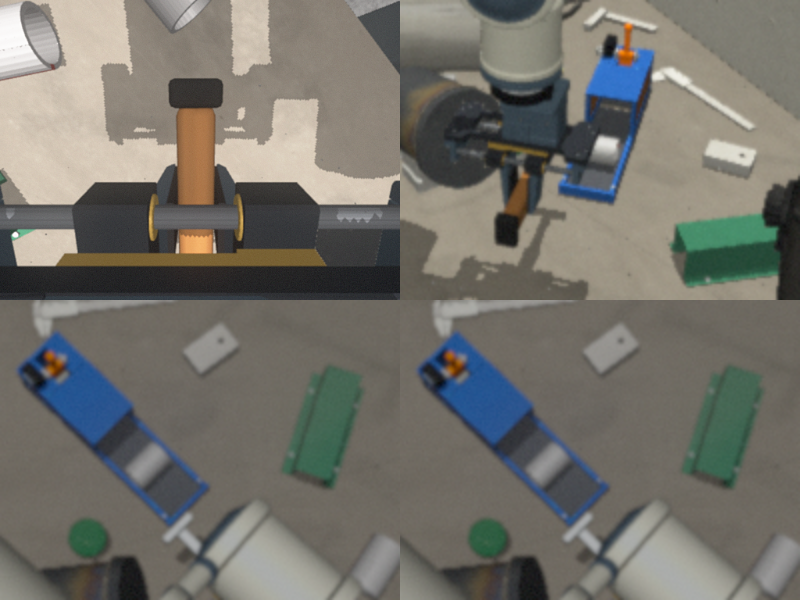

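View m6: the stick is gripped by its handle, and the blade (top view, about (259,203)) is roughly in line with the track. I have used all 10 picture views, so from here I measure numerically.

```bash
python3 - <<'E'
from h import *
p=eyes.camera_params("top"); im=cv2.imread("pics/t6.png"); g=im.min(2)
print(status.state()["joint_positions"][5])
# blade
m=np.zeros_like(g); m[190:217,245:268]=(g[190:217,245:268]>150)*255
cs,_=cv2.findContours(m,0,2); c=max(cs,key=cv2.contourArea); r=cv2.minAreaRect(c); print("blade",r)
for y in range(194,215): print(y,*["%3d"%v for v in g[y,246:270]])
hsv=cv2.cvtColor(im,cv2.COLOR_BGR2HSV); b=cv2.inRange(hsv,(100,120,50),(125,255,255))
# guide tops: rotate sampling: expected profile across track at several station x, px refined
O=np.array([.632,-.0624]);t=np.radians(46.6);ex=np.array([np.cos(t),np.sin(t)]);ey=np.array([-ex[1],ex[0]])
bl=(hsv[:,:,1].astype(np.float32))
for X,z in((-.14,.018),(-.11,.018),(-.03,.018),(.04,.082),(.07,.082)):
    ys=np.arange(-.06,.061,.001); pts=np.array([proj(p,[*(O+X*ex+y*ey),z]) for y in ys],np.float32)
    v=cv2.remap(bl,pts[None,:,0],pts[None,:,1],cv2.INTER_LINEAR)[0]
    k=np.where(v>110)[0]; print(X,z,"outer y",ys[k[0]],ys[k[-1]])
for y0,z in((-.02,.018),(0,.018),(.02,.018)):
    xs=np.arange(-.18,-.13,.001); pts=np.array([proj(p,[*(O+x*ex+y0*ey),z]) for x in xs],np.float32)
    v=cv2.remap(bl,pts[None,:,0],pts[None,:,1],cv2.INTER_LINEAR)[0]; k=np.where(v>110)[0]; print("lip",xs[k[0]],xs[k[-1]])
xs=np.arange(-.03,.03,.001); pts=np.array([proj(p,[*(O+x*ex),.082]) for x in xs],np.float32)
v=cv2.remap(bl,pts[None,:,0],pts[None,:,1],cv2.INTER_LINEAR)[0]; k=np.where(v>110)[0]; print("mouth",xs[k[0]])
xs=np.arange(-.12,.0,.002); pts=np.array([proj(p,[*(O+x*ex),.045]) for x in xs],np.float32)
print("coupon",*[f"{x*1000:.0f}:{int(q)}" for x,q in zip(xs,cv2.remap(g.astype(np.float32),pts[None,:,0],pts[None,:,1],1)[0])])
E
```

```text
-3.082064949063835
blade ((258.5000305175781, 203.00001525878906), (2.1213202476501465, 16.26345443725586), 45.0)
194  63  51  42  51  60  67  70  75  71  71  68  71  71  64  60  49  48  62  74  82  89  95  96  96
195  84  66  49  45  51  59  69  69  71  72  69  70  63  58  52  48  69  89  95  97  95  95  97  96
196  88  82  64  51  53  69  77  71  66  68  71  62  50  49  46  70 100 120 124 117 105  94  95  97
197  94  87  81  72  71  90  98  80  63  62  65  62  48  47  68  96 129 152 153 139 113  98  98  98
198  96  97  91  84  79  91  97  74  57  57  51  45  46  66 101 130 154 164 163 147 117  98  94  98
199  95  98  92  88  84  79  76  57  44  47  42  49  65  96 129 154 166 168 160 139 112  97  96  95
200  97  98  95  91  89  85  62  50  41  40  49  65  98 129 154 166 166 160 139 115  98  95  98  95
201  95  97  98  93  94  88  84  63  50  46  62  97 131 154 168 167 160 142 114  95  94  96  97  97
202  96  98  94  99  95  94  91  82  62  68  95 129 153 164 166 159 140 117  98  95  96  98  98  98
203  97  97  96  97  98 100  94  90  89 101 129 153 164 163 157 141 124 104  98  97  9
[... 546 characters left out ...]
161 159 140 118  97  90 101 127 151 163 171 171 169 160 142 113  84
210  95  98  98  96  93 105 126 138 137 117  96  94  93  95 103 129 152 164 171 170 169 159 140 110
211  97  97  97  99  96  97  97 105 103  96  94  97  99  97  95 106 130 148 166 169 171 167 158 139
212  99  96  97  98 100  94  91  92  91  93  95  99  96  97  98  97 105 125 149 166 170 171 166 148
213  97  98  97  94  99  94  95  94  93 100  96  99  92  98  96  91  86  93 122 147 166 170 166 144
214  95  97  97  99  96  98  97  98  94 100  97  94  98  96  94  81  71  70  90 120 149 163 158 128Traceback (most recent call last):
  File "<stdin>", line 15, in <module>
IndexError: index 0 is out of bounds for axis 0 with size 0
```

```bash
cat > st.py <<'E'
from h import *
p=eyes.camera_params("top"); im=cv2.imread("pics/t6.png"); g=im.min(2)
print("blade top cam",onz(p,258.5,203,.1436)[:2],"arm",np.array([.3853,-.2547])+.1345*np.array([np.cos(np.radians(46)),np.sin(np.radians(46))]))
bl=(im[:,:,0].astype(np.float32)-im[:,:,2])
O=np.array([.632,-.0624]);t=np.radians(46.6);ex=np.array([np.cos(t),np.sin(t)]);ey=np.array([-ex[1],ex[0]])
def prof(a,b,z,img=bl,n=121):
    P=[a+(b-a)*s for s in np.linspace(0,1,n)]
    q=np.array([proj(p,[*x,z]) for x in P],np.float32)
    return cv2.remap(img,q[None,:,0].copy(),q[None,:,1].copy(),cv2.INTER_LINEAR)[0]
ys=np.linspace(-60,60,121)
for X,z in((-.14,.018),(-.11,.018),(-.03,.018),(.04,.082),(.07,.082)):
    v=prof(O+X*ex-.06*ey,O+X*ex+.06*ey,z); th=v.max()/2
    k=np.where(v>th)[0]; print(X,z,"y",ys[k[0]],ys[k[-1]],v.max())
for y0 in(-.02,0,.02):
    v=prof(O-.2*ex+y0*ey,O-.12*ex+y0*ey,.018,n=81); k=np.where(v>v.max()/2)[0]; print("lip",-200+k[0],-200+k[-1])
    v=prof(O-.03*ex+y0*ey,O+.03*ex+y0*ey,.082,n=61); k=np.where(v>v.max()/2)[0]; print("mouth",-30+k[0])
v=prof(O-.12*ex,O,.045,g.astype(np.float32),61); print("coupon",*[f"{-120+2*i}:{int(q)}" for i,q in enumerate(v)])
E
python3 st.py
```

```text
blade top cam [ 0.47997815 -0.15555152] arm [ 0.47873155 -0.1579488 ]
-0.14 0.018 y -41.0 41.0 53.65625
-0.11 0.018 y -42.0 40.0 88.25
-0.03 0.018 y -41.0 41.0 78.27344
0.04 0.082 y -41.0 42.0 107.26953
0.07 0.082 y -41.0 42.0 112.06641
lip -153 -146
mouth 3
lip -153 -145
mouth 3
lip -153 -145
mouth 2
coupon -120:71 -118:71 -116:72 -114:74 -112:74 -110:74 -108:73 -106:74 -104:74 -102:73 -100:68 -98:61 -96:59 -94:56 -92:58 -90:65 -88:75 -86:86 -84:99 -82:111 -80:118 -78:124 -76:130 -74:136 -72:140 -70:143 -68:146 -66:148 -64:147 -62:143 -60:141 -58:138 -56:134 -54:129 -52:122 -50:112 -48:102 -46:89 -44:78 -42:75 -40:74 -38:72 -36:70 -34:71 -32:73 -30:73 -28:73 -26:73 -24:73 -22:71 -20:67 -18:60 -16:56 -14:51 -12:49 -10:48 -8:50 -6:51 -4:50 -2:52 0:50
```

>>> carry_out(motion=[[[-1,20,4,0,0,0,0],[-1,45,9,0,0,0,0],[-1,70,13,0,0,0,0],[-1,80,16,-10,0,0,0],[-1,80,16,-20,0,0,0],[-1,80,16,-20,0,0,0]]])

```text
t: 14.87
ee_pos: [0.464, -0.238, 0.0999]
orientation: [1.229, -2.885, -0.001]
contact_force: [-1.1, 0.2, -2.0]
finger_gap: 0.0218
grasp_force: 50.0
```

```bash
cat > bl.py <<'E'
from st import *
import time
def look():
    s=status.state(); a=s["orientation"]; yaw=np.degrees(2*np.arctan2(a[1],a[0]))-180
    print("t",s["t"],s["ee_pos"].round(4),"stick yaw",(yaw+180)%360-180,"q6",s["joint_positions"][5].round(3), "F",s["contact_force"].round(1),"tilt",(R.from_rotvec(a).apply([0,0,1])).round(3))
    im=eyes.get_image("top")[:,:,::-1]; cv2.imwrite(f"pics/t_{s['t']:.2f}.png",im)
    Oa=np.array([.633,-.0625]); r=s["ee_pos"][:2]-Oa; print("TCP in station mm",1000*r@ex,1000*r@ey)
    return s,im
E
python3 - <<'E'
from bl import *
s,im=look(); g=im.min(2)
zt=s["ee_pos"][2]-.0228+.044
c=proj(p,[*(s["ee_pos"][:2]+.1345*ex),zt]); print(c)
x0,y0=(c-16).astype(int); w=g[y0:y0+32,x0:x0+32]
m=(w>140).astype(np.uint8); n,l,st,ce=cv2.connectedComponentsWithStats(m); print([(st[i],ce[i]+[x0,y0],) for i in range(1,n) if st[i][4]>15])
for r in w[::1]: print(*["%3d"%v for v in r])
E
```

```text
blade top cam [ 0.47997815 -0.15555152] arm [ 0.47873155 -0.1579488 ]
-0.14 0.018 y -41.0 41.0 53.65625
-0.11 0.018 y -42.0 40.0 88.25
-0.03 0.018 y -41.0 41.0 78.27344
0.04 0.082 y -41.0 42.0 107.26953
0.07 0.082 y -41.0 42.0 112.06641
lip -153 -146
mouth 3
lip -153 -145
mouth 3
lip -153 -145
mouth 2
coupon -120:71 -118:71 -116:72 -114:74 -112:74 -110:74 -108:73 -106:74 -104:74 -102:73 -100:68 -98:61 -96:59 -94:56 -92:58 -90:65 -88:75 -86:86 -84:99 -82:111 -80:118 -78:124 -76:130 -74:136 -72:140 -70:143 -68:146 -66:148 -64:147 -62:143 -60:141 -58:138 -56:134 -54:129 -52:122 -50:112 -48:102 -46:89 -44:78 -42:75 -40:74 -38:72 -36:70 -34:71 -32:73 -30:73 -28:73 -26:73 -24:73 -22:71 -20:67 -18:60 -16:56 -14:51 -12:49 -10:48 -8:50 -6:51 -4:50 -2:52 0:50
t 14.8667 [ 0.464  -0.238   0.0999] stick yaw 46.14026745566815 q6 -2.958 F [-1.1  0.2 -2. ] tilt [-0.006 -0.002 -1.   ]
TCP in station mm -243.6317630770351 2.152978379276191
[253.39185667 176.77548286]
[(array([ 0,  5, 13, 13, 55], dtype=int32), array([242.92727273, 171.18181818])), (array([10, 11, 12, 12, 33], dtype=int32), array([252.
[... 3584 characters left out ...]
  65  55  61  78 103 110  87  61  65  78  91 106 122 130 141
 83  75  58  47  45  56  61  62  71  70  72  71  74  70  74  68  64  56  55  48  56  70  74  67  56  56  62  63  70  88 108 124
 87  82  77  63  50  49  54  60  67  71  71  69  72  70  67  64  60  52  48  52  52  59  67  72  75  73  69  66  64  65  80 102
 95  94  89  80  63  52  49  53  60  66  67  71  68  70  60  54  48  45  46  52  61  73  89  98 104 104  98  84  70  61  61  73
 96  95  93  90  81  58  45  46  53  58  67  72  68  65  58  51  51  44  46  57  72  96 108 119 122 125 116 109  92  69  63  59
 94  94  93  91  93  77  62  53  50  52  59  61  69  64  59  51  44  48  52  68  92 108 117 126 130 129 129 123 112  89  68  57
```

```bash
python3 - <<'E'
from h import *
p=eyes.camera_params("top");im=cv2.imread("pics/top0.png");hsv=cv2.cvtColor(im,cv2.COLOR_BGR2HSV)
m=((im.max(2)<75)).astype(np.uint8)
n,l,st,c=cv2.connectedComponentsWithStats(m[205:285,120:255])
k=1+np.argmax(st[1:,4]); ys,xs=np.where(l==k); pts=np.array([xs+120,ys+205]).T
h=cv2.convexHull(pts)[:,0]
from bl import ex,ey
O=np.array([.633,-.0625])
for z in(.07,.14):
    W=np.array([onz(p,*q,z)[:2] for q in h]); S=(W-O)@np.array([ex,ey]).T
    print(z,W.min(0).round(3),W.max(0).round(3)); j=np.argsort(S[:,1])[:6]; print((S[j]*1000).round(), W[j].round(3))
    print("for station x>-300 y min:",[ (x,) for x in []], (S[S[:,0]>-.29]*1000).round())
E
```

```text
blade top cam [ 0.47997815 -0.15555152] arm [ 0.47873155 -0.1579488 ]
-0.14 0.018 y -41.0 41.0 53.65625
-0.11 0.018 y -42.0 40.0 88.25
-0.03 0.018 y -41.0 41.0 78.27344
0.04 0.082 y -41.0 42.0 107.26953
0.07 0.082 y -41.0 42.0 112.06641
lip -153 -146
mouth 3
lip -153 -145
mouth 3
lip -153 -145
mouth 2
coupon -120:71 -118:71 -116:72 -114:74 -112:74 -110:74 -108:73 -106:74 -104:74 -102:73 -100:68 -98:61 -96:59 -94:56 -92:58 -90:65 -88:75 -86:86 -84:99 -82:111 -80:118 -78:124 -76:130 -74:136 -72:140 -70:143 -68:146 -66:148 -64:147 -62:143 -60:141 -58:138 -56:134 -54:129 -52:122 -50:112 -48:102 -46:89 -44:78 -42:75 -40:74 -38:72 -36:70 -34:71 -32:73 -30:73 -28:73 -26:73 -24:73 -22:71 -20:67 -18:60 -16:56 -14:51 -12:49 -10:48 -8:50 -6:51 -4:50 -2:52 0:50
0.07 [ 0.291 -0.118] [0.445 0.212]
[[-151.  116.]
 [-160.  116.]
 [-172.  120.]
 [-180.  124.]
 [-137.  130.]
 [-204.  141.]] [[ 0.445 -0.093]
 [ 0.439 -0.099]
 [ 0.428 -0.105]
 [ 0.419 -0.108]
 [ 0.444 -0.073]
 [ 0.391 -0.114]]
for station x>-300 y min: [] [[-246.  179.]
 [-256.  193.]
 [-259.  201.]
 [-261.  207.]
 [-152.  326.]
 [-134.  343.]
 [ -23.  413.]
 [ -19.  413.]
 [ -13.  411.]
 [   7.  392.]
 [   7.  388.]
 [   5.  382.]
 [ -45.  257.]
 [ -51.  247.]
 [ -61.  233.]
 [-137.  130.]
 [-151.  116.]
 [-160.  116.]
 [-172.  120.]
 [-180.  124.]
 [-204.  141.]
 [-220.  153.]]
0.14 [ 0.292 -0.119] [0.438 0.194]
[[-158.  119.]
 [-165.  119.]
 [-177.  123.]
 [-184.  127.]
 [-144.  133.]
 [-207.  143.]] [[ 0.438 -0.095]
 [ 0.433 -0.101]
 [ 0.422 -0.106]
 [ 0.414 -0.109]
 [ 0.438 -0.076]
 [ 0.387 -0.115]]
for station x>-300 y min: [] [[-247.  179.]
 [-256.  192.]
 [-260.  200.]
 [-262.  206.]
 [-158.  318.]
 [-141.  335.]
 [ -36.  401.]
 [ -32.  401.]
 [ -26.  400.]
 [  -7.  381.]
 [  -7.  377.]
 [  -9.  372.]
 [ -57.  253.]
 [ -62.  243.]
 [ -72.  230.]
 [-144.  133.]
 [-158.  119.]
 [-165.  119.]
 [-177.  123.]
 [-184.  127.]
 [-207.  143.]
 [-223.  154.]]
```

>>> carry_out(motion=[[[-1,1.5,-1.4,-10,0,0,0.008],[-1,1.5,-1.4,-22,0,0,0.008],[-1,1.5,-1.4,-34,0,0,0.008],[-1,1.5,-1.4,-44,0,0,0.008],[-1,1.5,-1.4,-51,0,0,0.008],[-1,1.5,-1.4,-53.5,0,0,0.008],[-1,1.5,-1.4,-53.5,0,0,0.008],[-1,1.5,-1.4,-53.5,0,0,0.008]]])

```text
t: 15.58
ee_pos: [0.4667, -0.2404, 0.0486]
orientation: [1.239, -2.882, 0.003]
contact_force: [1.1, 0.1, -1.0]
finger_gap: 0.0218
grasp_force: 50.0
```

```bash
sed -i 's/^print.*//; s/; print("lip.*//; s/; print("mouth.*//; s/; print("coupon.*//' st.py; sed -i 's/; print(X,z.*//; s/k=np.where(v>th)\[0\]//' st.py
cat >> bl.py <<'E'
def flag(im):
    hsv=cv2.cvtColor(np.ascontiguousarray(im),cv2.COLOR_BGR2HSV); m=cv2.inRange(hsv,(3,150,120),(20,255,255)); m[:,:170]=0;m[:,225:]=0;m[:90]=0;m[150:]=0
    ys,xs=np.where(m>0); 
    return len(xs),[((onz(p,u,v,.142)[:2]-np.array([.634,-.06]))@np.array([ex,ey]).T*1000).round(1) for u,v in [(xs.mean(),ys.mean())]] if len(xs) else None, xs.min() if len(xs) else 0, xs.max() if len(xs) else 0
def coup(im):
    g=im.min(2).astype(np.float32); v=prof(O-.12*ex,O+.01*ex,.045,g,66); print("prof",*[f"{-120+2*i+3}:{int(q)}" for i,q in enumerate(v)])
E
python3 - <<'E'
from bl import *
s,im=look(); print(flag(im)); coup(im)
E
```

```text
t 15.5833 [ 0.4667 -0.2404  0.0486] stick yaw 46.537987087155614 q6 -2.965 F [ 1.1  0.1 -1. ] tilt [-0.003 -0.004 -1.   ]
TCP in station mm -243.51390905227922 -1.425758004393341
(31, [array([110.8,   3.8])], np.int64(193), np.int64(200))
prof -117:158 -115:157 -113:154 -111:149 -109:138 -107:129 -105:135 -103:147 -101:157 -99:158 -97:147 -95:127 -93:99 -91:74 -89:65 -87:67 -85:76 -83:88 -81:98 -79:109 -77:116 -75:121 -73:128 -71:133 -69:138 -67:141 -65:145 -63:147 -61:145 -59:142 -57:138 -55:135 -53:131 -51:126 -49:119 -47:109 -45:99 -43:88 -41:77 -39:74 -37:73 -35:73 -33:73 -31:74 -29:73 -27:73 -25:74 -23:73 -21:73 -19:72 -17:68 -15:62 -13:56 -11:52 -9:53 -7:55 -5:51 -3:49 -1:51 1:51 3:51 5:51 7:51 9:47 11:43 13:44
```

>>> carry_out(motion=[[[-1,1,2.5,-1,0,0,0],[-1,2.7,4.4,-2,0,0,0],[-1,4.4,6.2,-2,0,0,0],[-1,6.1,8,-2,0,0,0],[-1,7.8,9.8,-2,0,0,0],[-1,9.6,11.6,-2,0,0,0],[-1,11.3,13.4,-2,0,0,0],[-1,13,15.2,-2,0,0,0],[-1,14.7,17.1,-2,0,0,0],[-1,16.4,18.9,-2,0,0,0],[-1,18.2,20.7,-2,0,0,0],[-1,19.9,22.5,-2,0,0,0]]])

```text
t: 16.63
ee_pos: [0.4868, -0.2176, 0.0464]
orientation: [1.24, -2.882, 0.003]
contact_force: [-0.4, -1.0, -1.3]
finger_gap: 0.0216
grasp_force: 50.0
```

>>> carry_out(motion=[[[-1,2,2.2,0,0,0,0],[-1,4.1,4.4,0,0,0,0],[-1,6.2,6.5,0,0,0,0],[-1,8.2,8.7,0,0,0,0],[-1,10.3,10.9,0,0,0,0],[-1,12.4,13.1,0,0,0,0],[-1,14.4,15.3,0,0,0,0],[-1,16.5,17.4,0,0,0,0],[-1,18.5,19.6,0,0,0,0],[-1,20.6,21.8,0,0,0,0],[-1,22.7,24,0,0,0,0],[-1,24.7,26.2,0,0,0,0]]])

```text
t: 17.63
ee_pos: [0.5115, -0.1913, 0.0464]
orientation: [1.24, -2.882, 0.003]
contact_force: [-1.1, -0.7, -1.4]
finger_gap: 0.0217
grasp_force: 50.0
```

```bash
python3 - <<'E'
from bl import *
s,im=look(); print(flag(im)); coup(im)
E
```

```text
t 17.6333 [ 0.5115 -0.1913  0.0464] stick yaw 46.54240406731532 q6 -2.843 F [-1.1 -0.7 -1.4] tilt [-0.003 -0.003 -1.   ]
TCP in station mm -177.0615904568806 -0.26633427538689597
(31, [array([110.8,   3.8])], np.int64(193), np.int64(200))
prof -117:128 -115:130 -113:132 -111:132 -109:131 -107:131 -105:132 -103:134 -101:135 -99:136 -97:134 -95:133 -93:131 -91:125 -89:111 -87:95 -85:81 -83:69 -81:67 -79:70 -77:72 -75:72 -73:74 -71:76 -69:79 -67:80 -65:87 -63:92 -61:100 -59:107 -57:108 -55:104 -53:94 -51:83 -49:74 -47:81 -45:87 -43:95 -41:105 -39:119 -37:136 -35:150 -33:157 -31:155 -29:146 -27:134 -25:127 -23:126 -21:127 -19:132 -17:138 -15:142 -13:144 -11:145 -9:147 -7:146 -5:141 -3:135 -1:119 1:105 3:92 5:79 7:69 9:61 11:54 13:49
```

>>> carry_out(motion=[[[-1,2.3,2.5,0,0,0,0],[-1,4.7,4.9,0,0,0,0],[-1,7.1,7.5,0,0,0,0],[-1,9.5,10,0,0,0,0],[-1,11.9,12.6,0,0,0,0],[-1,14.3,15.1,0,0,0,0],[-1,16.7,17.7,0,0,0,0],[-1,19.1,20.2,0,0,0,0],[-1,21.5,22.8,0,0,0,0],[-1,24,25.3,0,0,0,0],[-1,26.4,27.9,0,0,0,0],[-1,28.8,30.4,0,0,0,0]]])

```text
t: 18.68
ee_pos: [0.5404, -0.1609, 0.0464]
orientation: [1.24, -2.882, 0.003]
contact_force: [-0.5, 0.6, -1.0]
finger_gap: 0.022
grasp_force: 50.0
```

>>> carry_out(motion=[[[-1,2.3,2.5,0,0,0,0],[-1,4.7,4.9,0,0,0,0],[-1,7,7.4,0,0,0,0],[-1,9.3,9.8,0,0,0,0],[-1,11.5,12.2,0,0,0,0],[-1,13.7,14.5,0,0,0,0],[-1,15.9,16.8,0,0,0,0],[-1,18,19,0,0,0,0],[-1,20,21.2,0,0,0,0],[-1,22,23.3,0,0,0,0],[-1,24,25.4,0,0,0,0],[-1,25.8,27.3,0,0,0,0]]])

```text
t: 19.68
ee_pos: [0.5661, -0.1337, 0.0464]
orientation: [1.24, -2.882, 0.003]
contact_force: [-0.2, 0.3, -0.3]
finger_gap: 0.022
grasp_force: 50.0
```

```bash
python3 - <<'E'
from bl import *
s,im=look(); print(flag(im))
E
```

```text
t 19.6833 [ 0.5661 -0.1337  0.0464] stick yaw 46.544152531257794 q6 -2.711 F [-0.2  0.3 -0.3] tilt [-0.003 -0.003 -1.   ]
TCP in station mm -97.65556231950022 -0.289460221493569
(31, [array([110.8,   3.8])], np.int64(193), np.int64(200))
```

>>> carry_out(motion=[[[-1,1.4,1.5,0,0,0,0],[-1,2.8,2.9,0,0,0,0],[-1,4.1,4.4,0,0,0,0],[-1,5.5,5.8,0,0,0,0],[-1,6.9,7.3,0,0,0,0],[-1,8.3,8.7,0,0,0,0],[-1,9.6,10.2,0,0,0,0],[-1,11,11.6,0,0,0,0],[-1,12.4,13.1,0,0,0,0],[-1,13.7,14.5,0,0,0,0],[-1,15.1,16,0,0,0,0],[-1,16.5,17.4,0,0,0,0]]])

```text
t: 20.73
ee_pos: [0.5824, -0.1164, 0.0464]
orientation: [1.24, -2.882, 0.003]
contact_force: [-1.6, -1.6, -0.9]
finger_gap: 0.0218
grasp_force: 50.0
```

>>> carry_out(motion=[[[-1,0.9,1,0,0,0,0],[-1,1.7,1.8,0,0,0,0],[-1,2.6,2.7,0,0,0,0],[-1,3.4,3.6,0,0,0,0],[-1,4.3,4.5,0,0,0,0],[-1,5.2,5.5,0,0,0,0],[-1,6,6.4,0,0,0,0],[-1,6.9,7.3,0,0,0,0],[-1,7.7,8.2,0,0,0,0],[-1,8.6,9.1,0,0,0,0],[-1,9.5,10,0,0,0,0],[-1,10.3,10.9,0,0,0,0]]])

```text
t: 21.73
ee_pos: [0.5928, -0.1055, 0.0464]
orientation: [1.24, -2.882, 0.003]
contact_force: [-1.6, -2.1, -0.9]
finger_gap: 0.022
grasp_force: 50.0
```

```bash
python3 - <<'E'
from bl import *
s,im=look(); print(flag(im), s["contact_force"][:2]@ex)
E
```

```text
t 21.7333 [ 0.5928 -0.1055  0.0464] stick yaw 46.54440231549995 q6 -2.653 F [-1.6 -2.1 -0.9] tilt [-0.003 -0.004 -1.   ]
TCP in station mm -58.85640614408263 -0.3226251220998102
(31, [array([107.2,   4.6])], np.int64(194), np.int64(200)) -2.660618683935935
```

>>> carry_out(motion=[[[-1,0.7,0.7,0,0,0,0],[-1,1.4,1.5,0,0,0,0],[-1,2.1,2.2,0,0,0,0],[-1,2.7,2.9,0,0,0,0],[-1,3.4,3.6,0,0,0,0],[-1,4.1,4.4,0,0,0,0],[-1,4.8,5.1,0,0,0,0],[-1,5.5,5.8,0,0,0,0],[-1,6.2,6.5,0,0,0,0],[-1,6.9,7.3,0,0,0,0]]])

```text
t: 22.62
ee_pos: [0.5997, -0.0982, 0.0464]
orientation: [1.24, -2.882, 0.003]
contact_force: [-3.5, -3.4, 0.1]
finger_gap: 0.022
grasp_force: 50.0
```

```bash
python3 - <<'E'
from bl import *
s,im=look(); print(flag(im), s["contact_force"][:2]@ex)
p2=eyes.camera_params("scene")
def top(im):
    hsv=cv2.cvtColor(np.ascontiguousarray(im),cv2.COLOR_BGR2HSV); m=cv2.inRange(hsv,(3,150,120),(20,255,255))[125:175,275:315]
    ys,xs=np.where(m>0); k=ys<=ys.min()+4; return xs[k].mean()+275,ys[k].mean()+125,len(xs)
a=top(cv2.imread("pics/scene0.png")); b=top(eyes.get_image("scene")[:,:,::-1]); print(a,b)
Oa=np.array([.634,-.06])
print([proj(p2,[*(Oa+x*ex),z]).round(1) for x,z in((.12,.142),(.108,.141),(.097,.138))])
E
```

```text
t 22.6167 [ 0.5997 -0.0982  0.0464] stick yaw 46.54112703582484 q6 -2.638 F [-3.5 -3.4  0.1] tilt [-0.003 -0.004 -1.   ]
TCP in station mm -48.85704705074051 -0.34557931001962583
(36, [array([106.8,   5.1])], np.int64(193), np.int64(200)) -4.826767583404049Traceback (most recent call last):
  File "<stdin>", line 7, in <module>
  File "<stdin>", line 6, in top
    return umr_minimum(a, axis, None, out, keepdims, initial, where)
ValueError: zero-size array to reduction operation minimum which has no identity
```

```bash
ls pics | grep t_; python3 - <<'E'
from bl import *
import glob
Oa=np.array([.634,-.06])
print([proj(p,[*(Oa+x*ex),z]).round(1) for x,z in((.12,.142),(.108,.141),(.097,.138))])
fs=["pics/t6.png"]+sorted(glob.glob("pics/t_2*.png"))
for f in (fs[0],fs[-2],fs[-1]):
    im=cv2.imread(f).astype(int); d=im[:,:,2]-im[:,:,0]; print(f)
    for r in d[112:130,188:210]: print(*["%4d"%v for v in r])
E
```

```text
t_14.87.png
t_15.58.png
t_17.63.png
t_19.68.png
t_21.73.png
t_22.62.png
[array([194.7, 118.1]), array([197.8, 121.1]), array([200.6, 124.1])]
pics/t6.png
  11    2  -23  -56  -84 -105 -112 -113 -112 -117 -109 -109 -109 -107 -106  -96  -76  -47  -22    2   13   14
   3  -21  -53  -81  -96 -107 -105 -109 -106 -114 -109 -110 -104 -107 -109 -109 -100  -83  -53  -23    1   11
 -24  -54  -79  -86  -82  -76  -76  -75  -93 -102 -109 -110 -106 -109 -111 -109 -111 -105  -82  -51  -22    2
 -54  -79  -84  -67  -32   -9   -6   -8  -35  -74  -99  -98 -105 -107 -106 -108 -109 -112 -100  -81  -54  -21
 -80  -88  -77  -35   28   66   82   72   35  -29  -74  -72  -72  -86  -88 -104 -110 -113 -113 -104  -84  -51
 -86  -71  -54   -4   58  114  156  135   85   12  -41  -36  -36  -44  -52  -79 -104 -107 -113 -114 -104  -87
 -76  -52  -36    0   62  120  165  168  111   39    0   -2   -5  -14  -26  -57  -97 -111 -113 -108 -114 -102
 -65  -40  -38  -13   34   88  140  151  117   73   56   51   25    5  -11  -47  -99 -108 -113 -112 -114 -111
 -72  -56  -39  -31   -3   39   77  107  101   95  111  101   65  
[... 4327 characters left out ...]
   -6   -1    2    1    2    3    4    5
 -80  -84  -52  -11   42   91  134  168  155  138  119  104   58    3   -5    1    3    1    1    1    3    3
 -51  -60  -41   -8   23   55   95  131  140  102   75   61   26   -7   -1    0    1    2    0    1    1    1
 -22  -36  -27   -8    6   23   51   89  101   65   28   17   -3   -9   -2    2    3    1    2    2    0    2
  -7  -16  -23  -13   -1    5   22   41   43   21    4   -8  -13   -3    1    2    1    2    1   -1    2    3
   2   -1   -7   -9   -6   -6   -3   -5  -15  -12   -7  -13  -12   -1    3    3    2    1    3    0    1    5
  -5   -3   -4   -6  -17  -31  -40  -50  -59  -48  -25  -15   -9    0    5    4    3    2    2    3    2    4
```

>>> carry_out(motion=[[[-1,0.5,0.5,0,0,0,0],[-1,1,1.1,0,0,0,0],[-1,1.5,1.6,0,0,0,0],[-1,1.5,1.6,0,0,0,0],[-1,1.5,1.6,0,0,0,0]]])

```text
t: 23.13
ee_pos: [0.6012, -0.0966, 0.0464]
orientation: [1.24, -2.882, 0.003]
contact_force: [-1.0, -1.1, -1.7]
finger_gap: 0.0219
grasp_force: 50.0
```

>>> carry_out(motion=[[[-1,0.5,0.5,0,0,0,0],[-1,1,1.1,0,0,0,0],[-1,1.5,1.6,0,0,0,0],[-1,1.5,1.6,0,0,0,0],[-1,1.5,1.6,0,0,0,0]]])

```text
t: 23.55
ee_pos: [0.6024, -0.0952, 0.0463]
orientation: [1.239, -2.882, 0.003]
contact_force: [-3.8, -4.4, -0.4]
finger_gap: 0.0219
grasp_force: 50.0
```

>>> carry_out(motion=[[[-1,0.5,0.5,0,0,0,0],[-1,1,1.1,0,0,0,0],[-1,1.5,1.6,0,0,0,0],[-1,1.5,1.6,0,0,0,0],[-1,1.5,1.6,0,0,0,0]]])

```text
t: 23.97
ee_pos: [0.6034, -0.0939, 0.0463]
orientation: [1.239, -2.881, 0.003]
contact_force: [-7.0, -7.4, 0.6]
finger_gap: 0.0215
grasp_force: 50.0
```

Force is rising at about 2.5 N/mm, reaching 10 N, so the lever is at its stop. Easing back slowly.

>>> carry_out(motion=[[[-1,-0.7,-0.7,0,0,0,0],[-1,-1.4,-1.5,0,0,0,0],[-1,-2.2,-2.3,0,0,0,0],[-1,-3,-3.2,0,0,0,0],[-1,-3.8,-4.1,0,0,0,0],[-1,-4.7,-4.9,0,0,0,0],[-1,-5.5,-5.8,0,0,0,0],[-1,-6.3,-6.7,0,0,0,0],[-1,-7.1,-7.6,0,0,0,0],[-1,-8,-8.4,0,0,0,0],[-1,-8.8,-9.3,0,0,0,0],[-1,-9.6,-10.2,0,0,0,0]]])

```text
t: 24.97
ee_pos: [0.5945, -0.1037, 0.0464]
orientation: [1.24, -2.882, 0.003]
contact_force: [-0.7, -0.7, -1.9]
finger_gap: 0.0217
grasp_force: 50.0
```

>>> carry_out(motion=[[[-1,-0.8,-0.9,0,0,0,0],[-1,-1.6,-1.7,0,0,0,0],[-1,-2.5,-2.6,0,0,0,0],[-1,-3.3,-3.5,0,0,0,0],[-1,-4.1,-4.4,0,0,0,0],[-1,-4.9,-5.2,0,0,0,0],[-1,-5.8,-6.1,0,0,0,0],[-1,-6.6,-7,0,0,0,0],[-1,-7.4,-7.8,0,0,0,0],[-1,-8.2,-8.7,0,0,0,0],[-1,-9.1,-9.6,0,0,0,0],[-1,-9.9,-10.5,0,0,0,0]]])

```text
t: 25.97
ee_pos: [0.5845, -0.1143, 0.0464]
orientation: [1.24, -2.882, 0.003]
contact_force: [0.1, -0.6, -0.7]
finger_gap: 0.0216
grasp_force: 50.0
```

>>> carry_out(motion=[[[-1,-0.8,-0.9,0,0,0,0],[-1,-1.6,-1.7,0,0,0,0],[-1,-2.5,-2.6,0,0,0,0],[-1,-3.3,-3.5,0,0,0,0],[-1,-4.1,-4.4,0,0,0,0],[-1,-4.9,-5.2,0,0,0,0],[-1,-5.8,-6.1,0,0,0,0],[-1,-6.6,-7,0,0,0,0],[-1,-7.4,-7.8,0,0,0,0],[-1,-8.2,-8.7,0,0,0,0],[-1,-9.1,-9.6,0,0,0,0],[-1,-9.9,-10.5,0,0,0,0]]])

```text
t: 26.97
ee_pos: [0.5746, -0.1247, 0.0464]
orientation: [1.24, -2.882, 0.003]
contact_force: [-0.4, 0.7, -1.6]
finger_gap: 0.0219
grasp_force: 50.0
```

```bash
python3 - <<'E'
from bl import *
s,im=look(); im=im.astype(int); d=im[:,:,2]-im[:,:,0]
for r in d[114:128,188:206]: print(*["%4d"%v for v in r])
E
```

```text
t 26.9667 [ 0.5746 -0.1247  0.0464] stick yaw 46.54425580469979 q6 -2.692 F [-0.4  0.7 -1.6] tilt [-0.003 -0.003 -1.   ]
TCP in station mm -85.33476889955085 -0.35594745141116707
 -22  -53  -75  -91  -83  -79  -73  -77  -90 -101 -109 -113 -108 -108 -110 -110 -114 -103
 -54  -80  -87  -75  -31   -9   -3   -9  -34  -74  -99 -102 -101 -106 -109 -111 -119 -111
 -79  -89  -74  -32   23   66   87   72   36  -29  -72  -71  -72  -83  -87  -98 -111 -114
 -88  -73  -51   -8   60  113  153  135   84   10  -40  -36  -35  -43  -54  -79 -103 -114
 -67  -49  -35   -1   61  120  164  167  113   41   -1   -3   -3  -13  -27  -58  -99 -107
 -66  -44  -36  -13   38   93  133  151  120   71   58   51   27    4  -12  -44  -95 -114
 -74  -57  -37  -29    1   39   78  114  105   98  110  100   65   24   -4  -44  -94 -108
 -95  -74  -53  -41  -17    6   48   69   82  107  133  135  104   46   -5  -51  -96 -108
 -97  -99  -71  -40   -8   30   64   93   85  100  129  145  114   49  -17  -64  -97 -109
 -93  -96  -73  -38    1   58  109  127  119  102  118  121   96   38  -22  -75 -105 -114
 -71  -85  -64  -28   10   65  119  149  141  122  108   94   73   35   -9  -51  -88 -106
 -45  -62  -42  -19    5   42   90  132  149  126   99   77   54   28    8  -16  -54  -89
 -14  -33  -32  -12    2   18   49   93  122  111   79   55   28   16    4   -2  -23  -74
  -8  -15  -22  -12   -3    5   21   46   61   60   49   33   16    6    1   -8  -36  -77
```

The flag is back at its home pixels. Withdrawing, lifting and laying the stick down.

>>> carry_out(motion=[[[-1,-3,-3,0,0,0,0],[-1,-8,-8.5,0,0,0,0],[-1,-17,-18,0,0,0,0],[-1,-27,-28.5,0,0,0,0],[-1,-38,-40,0,0,0,0],[-1,-49,-52,0,0,0,0],[-1,-60,-63,0,0,0,0],[-1,-71,-75,0,0,0,0],[-1,-82,-87,0,0,0,0],[-1,-93,-98,0,0,0,0],[-1,-102,-108,0,0,0,0],[-1,-107,-113,0,0,0,0]]])

```text
t: 28.02
ee_pos: [0.4657, -0.2392, 0.0465]
orientation: [1.237, -2.883, 0.003]
contact_force: [-0.5, -0.0, -1.5]
finger_gap: 0.0217
grasp_force: 50.0
```

>>> carry_out(motion=[[[-1,0,0,15,0,0,0],[-1,0,0,40,0,0,0],[-1,0,0,65,0,0,-0.05],[-1,-10,-2,75,0,0,-0.13],[-1,-25,-5,75,0,0,-0.23],[-1,-45,-8,75,0,0,-0.33],[-1,-62,-12,75,0,0,-0.43],[-1,-78,-16,75,0,0,-0.46],[-1,-84,-18,75,0,0,-0.46],[-1,-84,-18,75,0,0,-0.46]]])

```text
t: 28.85
ee_pos: [0.3823, -0.256, 0.1215]
orientation: [0.549, -3.088, 0.001]
contact_force: [1.1, 1.2, -2.0]
finger_gap: 0.0218
grasp_force: 50.0
```

```bash
python3 - <<'E'
from bl import *
s,im=look()
E
```

```text
t 28.85 [ 0.3823 -0.256   0.1215] stick yaw 20.174207895053087 q6 -2.636 F [ 1.1  1.2 -2. ] tilt [-0.005 -0.002 -1.   ]
TCP in station mm -312.79087829872947 49.186022298143456
```

>>> carry_out(motion=[[[-1,0,0,-20,0,0,0],[-1,0,0,-45,0,0,0],[-1,0,0,-68,0,0,0],[-1,0,0,-84,0,0,0],[-1,0,0,-93,0,0,0],[-1,0,0,-96,0,0,0],[-1,0,0,-98,0,0,0],[-1,0,0,-98,0,0,0]]])

```text
t: 29.57
ee_pos: [0.3843, -0.2559, 0.0237]
orientation: [0.551, -3.089, 0.003]
contact_force: [0.1, 0.3, -1.5]
finger_gap: 0.0213
grasp_force: 50.0
```

>>> carry_out(motion=[[[0,0,0,0,0,0,0],[0,0,0,0,0,0,0],[0,0,0,0,0,0,0],[0,0,0,15,0,0,0],[0,0,0,50,0,0,0],[0,0,0,90,0,0,0],[0,0,0,130,0,0,0],[0,0,0,170,0,0,0],[0,0,0,180,0,0,0],[0,0,0,180,0,0,0]]])

```text
t: 30.4
ee_pos: [0.385, -0.2568, 0.2069]
orientation: [0.551, -3.093, 0.01]
contact_force: [0.4, -0.3, -0.6]
finger_gap: 0.0458
grasp_force: 0.0
```

```bash
python3 - <<'E'
from bl import *
s=status.state(); pw=eyes.camera_params("wrist"); im=eyes.get_image("wrist")[:,:,::-1]; t=eyes.get_image("top")[:,:,::-1]; sc=eyes.get_image("scene")[:,:,::-1]
ref=cv2.imread("pics/w5.png"); d=cv2.absdiff(np.ascontiguousarray(im),ref).max(2); print("diff frac to earlier lay",(d[:230]>40).mean())
def stick(i):
    h=cv2.cvtColor(np.ascontiguousarray(i),cv2.COLOR_BGR2HSV); m=cv2.inRange(h,(8,120,80),(20,255,255)); m[240:]=0
    n,l,st,c=cv2.connectedComponentsWithStats(m); k=1+np.argmax(st[1:,4]); return st[k],c[k]
print(stick(im),stick(ref))
s0=cv2.imread("pics/scene0.png"); t0=cv2.imread("pics/top0.png")
c=np.array([(proj(p,[*(np.array([.634,-.06])+x*ex),.03])) for x in(-.068,.03)]);print(c)
coup(t)
q=eyes.camera_params("scene"); 
print("scene coupon px home/nest",[proj(q,[*(np.array([.633,-.0625])+x*ex),.03]).round() for x in(-.068,.085)])
e=cv2.absdiff(np.ascontiguousarray(sc),s0).max(2)>45; n,l,st,cc=cv2.connectedComponentsWithStats(e.astype(np.uint8)); print([(st[i],) for i in range(1,n) if st[i][4]>60])
x,y=proj(q,[*(np.array([.633,-.0625])+.085*ex),.03]).astype(int)
print(sc.min(2)[y-14:y+15:2,x-16:x+17:2]); print(s0.min(2)[y-14:y+15:2,x-16:x+17:2])
E
```

```text
diff frac to earlier lay 0.0392578125
(array([ 243,  117,   21,  114, 2272], dtype=int32), array([252.64964789, 172.66329225])) (array([ 239,  117,   22,  115, 2333], dtype=int32), array([249.67509644, 173.25975139]))
[[243.09088561 171.77609466]
 [219.9089565  149.32677236]]
prof -117:76 -115:74 -113:76 -111:76 -109:76 -107:78 -105:80 -103:79 -101:77 -99:75 -97:76 -95:77 -93:77 -91:77 -89:77 -87:76 -85:76 -83:76 -81:78 -79:77 -77:76 -75:76 -73:75 -71:76 -69:77 -67:76 -65:75 -63:78 -61:78 -59:77 -57:76 -55:76 -53:77 -51:78 -49:77 -47:75 -45:77 -43:78 -41:78 -39:77 -37:75 -35:76 -33:74 -31:75 -29:77 -27:77 -25:76 -23:76 -21:74 -19:72 -17:69 -15:62 -13:58 -11:55 -9:55 -7:55 -5:53 -3:53 -1:53 1:52 3:54 5:54 7:51 9:51 11:50 13:49
scene coupon px home/nest [array([279., 204.]), array([289., 177.])]
[(array([ 87,   0,  14,  24, 111], dtype=int32),), (array([129,   0,  47,  19, 299], dtype=int32),), (array([194,  23,  12,  14,  63], dtype=int32),), (array([  69,   25,   37,   70, 1429], dtype=int32),), (array([203,  26,  19,  15, 126], dtype=int32),), (array([ 210,   30,   61,   43, 1240], 
[... 2322 characters left out ...]
 50  48  49  50  53  50  50  48  47  51  48  52  57  33 100]
 [ 88  51  53  54  51  52  43  48  50  50  50  45  52  51  35  49  79]
 [ 60  35  48  48  45  49  48  48  51  49  52  45  51  53  32  34 115]
 [ 64  44  25  47  49  50  44  43  44  46  46  48  48  58  34  55 122]
 [ 50  48  35  33  64  59  52  58  63  56  56  40  28  30  44  67 127]
 [ 53  45  50  50  73  76  72  85  77  64  63  47  28  31  42  94 131]
 [ 39  47  39  54  53  56  56  67  77  70  95  62  33  37  53 121 130]
 [ 38  38  45  53  56  54  50  55  54  55  52  45  30  46  74 130 125]
 [ 40  23  49  55  56  55  54  51  49  57  54  42  37  39 115 127 125]
 [ 40  36  59  58  55  54  53  55  51  55  53  36  28  56 118 129 125]]
```

```bash
python3 - <<'E'
from bl import *
q=eyes.camera_params("scene"); sc=eyes.get_image("scene").min(2)
Oa=np.array([.633,-.0625]); y0=proj(q,[*(Oa+.085*ex),.03]).astype(int); print(y0,"col profile",[(v,int(sc[v,y0[0]-4:y0[0]+3].mean())) for v in range(y0[1]-2,y0[1]+16)])
# lower silhouette row of a coupon centred at x
for x in(.06,.075,.085,.095): print(x,max(proj(q,[*(Oa+(x+.021*np.cos(a))*ex),.0265+.021*np.sin(a)])[1] for a in np.linspace(0,6.28,90)).round(1))
s=status.state();print(s["t"])
E
```

```text
[289 177] col profile [(175, 51), (176, 51), (177, 50), (178, 54), (179, 74), (180, 112), (181, 120), (182, 109), (183, 98), (184, 81), (185, 65), (186, 57), (187, 57), (188, 57), (189, 57), (190, 56), (191, 56), (192, 57)]
0.06 188.4
0.075 185.9
0.085 184.3
0.095 182.7
30.6
```

The tube's lower edge is at about row 184.5, which matches station x = 85, the nest. Handing in.

```bash
python3 -c "
from station import bot; print(bot.finish_job())"
```

```text
the job is handed in; nothing more can be done
None
```

I handed the job in at about 31 s of robot time: the tube is in the nest, the lever went fully over and came back home, and the push-stick lies flat on the open bench clear of the track, though no verdict came back.

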